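# Lower the three support jacks for the stone slab

## Robot

A 6-joint arm with a two-finger parallel gripper is mounted at the origin on the work surface. World frame = base frame: x ahead of the robot, y to its left, z up, the work surface at z = 0. Lengths are in m, angles in degrees, forces in N, time in s.
With the tool pointing down it reaches from about 0.4 to 0.825 m from the base axis. Payload 7 kg.
Tool frame: the origin (TCP) lies at the very end of the fingers, on their centre line; the grasp point (between the pads) lies 19 mm behind it (r.hold_point_z is the distance from the TCP to the grasp point, in m); x points along the fingers, y is the direction in which the jaws open and shut, and the axes are right-handed (so a half turn about x gives the same grasp; the last joint's range is limited). The gripper opens to 88 mm and grips with 3 to 60 N. Pads are 19 mm wide; open, the fingers measure 130 mm over their backs; the gripper's body (78 mm by 193 mm) begins 47 mm behind the grasp point.
Start: joints at [86.179, 20.546, 0.682, 0, -70.136, -16.507], TCP at [0.235, 0.633, 0.227] pointing down, gripper open.
Joint ranges: [-176.03, 176.03], [-82.01, 121.73], [-58.28, 71.71], [-173.87, 95.51], [-174.79, -0.11], [-173.66, 173.66]. Speed limits (degrees/s): [136.94, 136.94, 172.46, 180, 180, 180].

## Interface

Orientations are given as [roll, pitch, yaw] about the fixed x, y, z axes, in that order (R = Rz(yaw) Ry(pitch) Rx(roll)).
In Python, from plant import r gives the robot as it stands. The module is installed in compiled form; this text tells all that it offers.
- The arm moves only by the shell command python3 -m creep 'ROWS' [FORCE]. ROWS is JSON, a list of rows, each a list of 7 numbers: the turn, a rotation vector about the tool's x, y, z in rad, then the shift along the tool's x, y, z in cm, then the opening in per cent of the stroke, from 0 (shut) to 100 (fully open). In form: [[rx, ry, rz, x, y, z, fingers], ...]. A call has 1 to 8 rows; each row shifts and turns the commanded pose from where the row before left it, along the tool's axes as they then stand; what a row does not reach is not made up. A row lasts 1/10 s, in which the tool goes at most 50 mm and 8.59 degrees, less where a joint would pass 70% of its speed; a pose out of reach is approached as far as the arm can. A call is refused whole if a number of a shift passes 5 or a number of a turn 0.15, either way. A call with a gripper value outside its range is refused whole. The fingers move at their own pace and stop on an object; FORCE is the grip in N (left out, the last holds). Time passes only in rows, so rows that do not move let the fingers close. It gives the time, the measured TCP pose, the force and the opening at its end, in the units of the state.
- r.get_state(): the state, without advancing time (a new reading comes with each control period).
- r.capture(name): name is "scene" or "side" or "wrist"; returns (picture, depth): 420x560x3 uint8, blue, green, red; 420x560 float32, m along the optical axis (not along the pixel's ray), 0 where there is no reading.
- r.camera_info(name): a dict with "fovy" (degrees; the focal length in pixels is half the picture's height over the tangent of half this angle, whatever the lens; pixels are square), "cx", "cy" (the principal point, pixels), "camera_from_world" (4x4, takes a point from world to camera coordinates). Camera axes: x right, y down, z forward; pixel columns grow to the right and rows downward; lengths in m; the calibration is good to about 2 mm. The wrist camera is an equidistant fisheye: a pixel r from the principal point sees the ray r / f radians off the axis. A picture is of the moment at which its call begins: read the wrist's pose just before it. camera_info takes no time and is no camera call; for the wrist camera it gives the pose at the moment of the call.
- r.close_job(): hands the job in, once; it reports no verdict.
Trained networks look in the newest picture that a camera, given by its name, has taken for a name from the list of things; names that differ only in an ending like _2 or _b are one class to them, and where a whole thing is asked for, a point or a joint stands for the part that bears it (a point fixed in the world has none). Each returns a list of dicts, best first, with "score" (0 to 1); they miss things now and then, are a little off and sometimes report something else, mostly with a low value. They report only what shows in the picture. A call takes as long as a camera call. They do not tell look-alikes from the thing itself.
- r.look_for(query, camera): "rect" ([left, top, right, bottom] in pixels, round what is visible of it).
- r.masks_of(query, camera): "pixels" (420x560 bool, what is visible of it) and "rect" ([left, top, right, bottom] in pixels, round what is visible of it).
The state is a dict: "time_s": time; "joints": joint angles; "qd": joint speeds; "joint_torque": joint torques, N m; "tcp_pos": TCP position; "eef_rot": TCP orientation; "contact_force": force on the tool from outside, world axes, zero at the start; "moment": the same for the moment, N m; "gripper_width": finger opening in m.
Only numpy, scipy, OpenCV 4.12 (cv2) and the standard library are available. Lean on these libraries where they do the work, as an engineer would, in place of code of your own. Each camera call takes 0.05 s, during which the arm holds its last target. There are 200 camera calls.

## Task

The stone slab is about to be laid on the three support jacks on the machine bed, so their heads must first be brought down: with light presses of the fingertips push each head down to its lower stop, first the long bar-shaped head, then the square one, then the round one. Press gently, do not pick up, shift or tip the jacks, and leave the slab, stone core, chisel and brush as they are.

Things in the scene. Friction and masses are not known exactly. Their poses are not given: they have to be found in the camera images.
- bar_jack: The support jack with the bar head: a loose dark steel block 60 x 60 x 35 mm (0.6 to 1.2 kg) standing on the bed, with a head on a short stem in the middle of its top. Origin: centre of the block's underside, z up. The three jacks differ only in the heads.
- bar_head (a joint): How far the bar head is pushed down, in m: 0 fully raised, 0.014 at its lower stop, starting between 0 and 0.003. It slides straight down, has no spring, moves at about 3 N plus 25 N per m/s of speed, and stays where it is left.
- bar_head_top (a point): Centre of the flat top of the bar head: bright steel, a long narrow bar, 16 mm by 54 mm (long way along the jack's y), 8 mm thick. It sits on a rubber cushion and gives 1 mm per 3 N, at most 5 mm, springing back. Unpressed and fully raised this point is 63 mm above the block's underside (z 0.093), at the lower stop 49 mm (z 0.079); 6 mm of gap then remains between plate and block.
- square_jack: The support jack with the square head: a loose dark steel block 60 x 60 x 35 mm (0.6 to 1.2 kg) standing on the bed, with a head on a short stem in the middle of its top. Origin: centre of the block's underside, z up. The three jacks differ only in the heads.
- square_head (a joint): How far the square head is pushed down, in m: 0 fully raised, 0.014 at its lower stop, starting between 0 and 0.003. It slides straight down, has no spring, moves at about 3 N plus 25 N per m/s of speed, and stays where it is left.
- square_head_top (a point): Centre of the flat top of the square head: bright steel, a square plate, 34 mm by 34 mm, 8 mm thick. It sits on a rubber cushion and gives 1 mm per 3 N, at most 5 mm, springing back. Unpressed and fully raised this point is 63 mm above the block's underside (z 0.093), at the lower stop 49 mm (z 0.079); 6 mm of gap then remains between plate and block.
- round_jack: The support jack with the round head: a loose dark steel block 60 x 60 x 35 mm (0.6 to 1.2 kg) standing on the bed, with a head on a short stem in the middle of its top. Origin: centre of the block's underside, z up. The three jacks differ only in the heads.
- round_head (a joint): How far the round head is pushed down, in m: 0 fully raised, 0.014 at its lower stop, starting between 0 and 0.003. It slides straight down, has no spring, moves at about 3 N plus 25 N per m/s of speed, and stays where it is left.
- round_head_top (a point): Centre of the flat top of the round head: bright steel, a round disc, 34 mm across, 8 mm thick. It sits on a rubber cushion and gives 1 mm per 3 N, at most 5 mm, springing back. Unpressed and fully raised this point is 63 mm above the block's underside (z 0.093), at the lower stop 49 mm (z 0.079); 6 mm of gap then remains between plate and block.
- bed: Fixed slotted machine bed, 580 mm in x by 840 mm in y, top at z 0.030. Origin: centre of its underside on the table.
- slab: Fixed rough stone slab about 165 x 245 mm and 48 mm high (top at z about 0.078), at the back of the bed. Origin: centre of its underside.
- core: Bystander: loose stone core sample, an upright cylinder 40 mm across and 70 mm high on the bed. Origin: centre of its underside.
- chisel: Bystander: loose steel stone chisel lying on the bed, 172 mm long along its x, shaft 16 mm thick, blade 22 mm wide at +x. Origin: on the bed under its middle.
- brush: Bystander: loose wooden hand brush lying on the bed, 183 mm long along its x (95 mm handle to -x), 30 mm wide, 28 mm high. Origin: on the bed under its middle.
Mind the look-alikes: they are no part of the job. What is shaped like the round_jack but green, purple or red is not meant.

How it is judged:
By the outcome, as a careful person would: the job done as asked, in the order asked, and still so for the second after the job is handed in, with the robot touching nothing.
It also fails if it takes over 48 s, if anything falls off the work surface, if the arm or the gripper's body presses on something with over 40 N, if the wrist force passes 120 N, or if a joint passes its speed limit or range.

## Working session

There is one attempt and no reset: what is moved stays moved. The work goes in short steps, Python scripts to look and compute and a shell command to move; the robot and the scene stay as the last step left them, time stands still between calls to the robot, and variables do not carry over. Pictures are saved under pics/ and viewed, about 8 in all and at most 12, crops included, and the job is handed in when it is done.

```bash
mkdir -p pics
cat > h.py <<'E'
import numpy as np, cv2
from plant import r
def world(cam,mask_or_px,depth,ci=None):
    ci=ci or r.camera_info(cam); f=210/np.tan(np.radians(ci["fovy"]/2))
    u,v=mask_or_px; d=depth[v,u]
    P=np.stack([(u-ci["cx"])/f*d,(v-ci["cy"])/f*d,d,np.ones_like(d)])
    return (np.linalg.inv(ci["camera_from_world"])@P)[:3].T[d>0]
E
python3 - <<'E'
from h import *
s=r.get_state(); print(s["time_s"],s["tcp_pos"],s["eef_rot"],s["contact_force"],s["gripper_width"])
for c in ("scene","side"):
    im,d=r.capture(c); cv2.imwrite(f"pics/{c}0.png",im); np.save(f"{c}0.npy",d)
    ci=r.camera_info(c); print(c,ci["fovy"],np.linalg.inv(ci["camera_from_world"])[:3,3])
    for q in ("bar_jack","square_jack","round_jack","bar_head_top","square_head_top","round_head_top"):
        for m in r.masks_of(q,c)[:4]:
            v,u=np.nonzero(m["pixels"]); W=world(c,(u,v),d)
            if len(W): print(q,round(m["score"],2),np.round(m["rect"]),np.round(np.median(W,0),3),np.round(np.percentile(W[:,2],97),3))
print(r.get_state()["time_s"])
E
```

```text
0.0 [0.23436226 0.63248682 0.2256062 ] [  95.19629473   89.90337243 -105.14097456] [-0.0678488  -0.83092402  0.42102651] 0.08780487939412307
scene 45.12292844266911 [ 1.35560714 -0.43671818  0.8569283 ]
bar_jack 0.67 [243. 230. 270. 262.] [ 0.54  -0.012  0.065] 0.094
square_jack 0.71 [125. 247. 162. 287.] [ 0.473 -0.268  0.065] 0.093
round_jack 0.91 [374. 156. 401. 186.] [0.44  0.502 0.034] 0.065
round_jack 0.78 [121. 215. 147. 240.] [ 0.273 -0.226  0.034] 0.065
round_jack 0.76 [299. 198. 329. 232.] [0.524 0.174 0.065] 0.094
round_jack 0.76 [273. 159. 293. 185.] [0.265 0.238 0.035] 0.065
square_head_top 0.78 [128. 250. 150. 262.] [ 0.461 -0.263  0.091] 0.094
round_head_top 0.54 [276. 156. 288. 166.] [0.253 0.243 0.063] 0.066
round_head_top 0.52 [386. 156. 398. 169.] [0.431 0.511 0.063] 0.067
round_head_top 0.5 [318. 144. 322. 150.] [0.257 0.383 0.063] 0.067
round_head_top 0.49 [307. 200. 323. 212.] [0.515 0.18  0.092] 0.095
side 46.40566430545629 [-0.19843462 -0.58771101  0.77383251]
bar_jack 0.25 [280. 270. 343. 324.] [ 0.344 -0.125  0.056] 0.059
square_jack 0.55 [374. 288. 414. 329.] [ 0.443 -0.271  0.064] 0.092
round_jack 0.92 [151. 167. 173. 197.] [0.421 0.498 0.032] 0.062
round_jack 0.88 [247. 189. 280. 223.] [0.502 0.169 0.063] 0.092
round_jack 0.87 [117. 212. 149. 240.] [0.246 0.373 0.032] 0.063
round_jack 0.81 [150. 231. 179. 264.] [0.249 0.233 0.034] 0.065
bar_head_top 0.39 [318. 172. 428. 242.] [ 0.696 -0.042  0.073] 0.077
square_head_top 0.79 [385. 289. 411. 304.] [ 0.455 -0.265  0.09 ] 0.093
round_head_top 0.48 [306. 342. 318. 361.] [ 0.257 -0.225  0.062] 0.065
0.7
```

View images.

Run:
```python
from h import *
im=cv2.imread("pics/scene0.png"); cv2.imwrite("pics/c1.png",cv2.resize(im[140:300,90:410],None,fx=2.5,fy=2.5,interpolation=3))
im=cv2.imread("pics/side0.png"); cv2.imwrite("pics/c2.png",cv2.resize(im[140:380,100:440],None,fx=2.3,fy=2.3,interpolation=3))
```

```text
(no output)
```

View pics/c1.png

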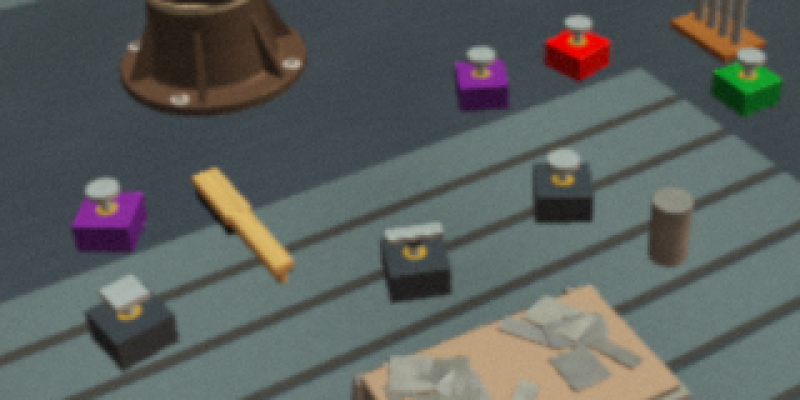

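View pics/c2.png

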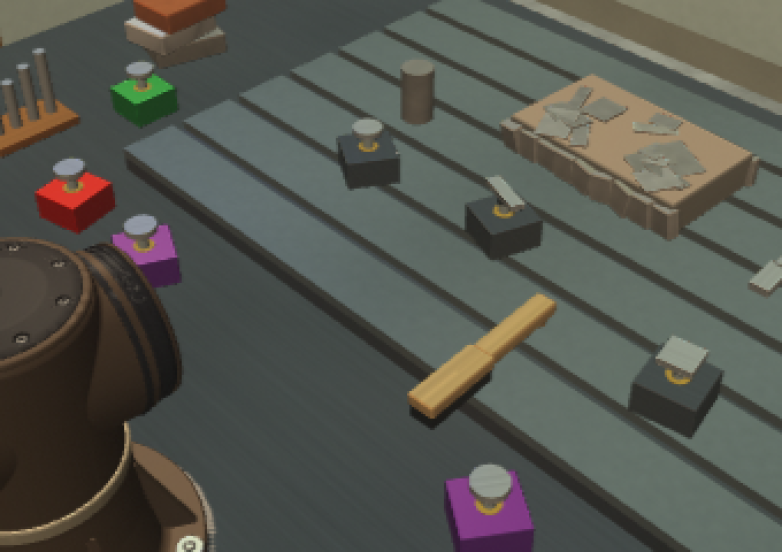

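Run:
```python
from h import *
from scipy.spatial.transform import Rotation as R
for n,p,zt in (("bar",(.53,-.005),0),("square",(.465,-.262),0),("round",(.515,.178),0)):
  for c in ("scene","side"):
    d=np.load(c+"0.npy"); v,u=np.mgrid[:420,:560].reshape(2,-1)
    W=world(c,(u,v),d); 
    W=W[np.hypot(*(W[:,:2]-p).T)<.06]
    T=W[W[:,2]>.084]; q=cv2.minAreaRect((T[:,:2]*1000).astype(np.float32))
    print(n,c,len(T),"mean",T.mean(0).round(4),"rect",np.round(q[0],1),np.round(q[1],1),round(q[2],1),"ztop",np.percentile(T[:,2],[50,90]).round(4))
    B=W[(W[:,2]>.0595)&(W[:,2]<.0685)]; q=cv2.minAreaRect((B[:,:2]*1000).astype(np.float32)); print("   block",len(B),np.round(q[0],1),np.round(q[1],1),round(q[2],1))
s=r.get_state(); M=R.from_euler("xyz",s["eef_rot"],degrees=True).as_matrix(); print(M.round(3))
```

```text
bar scene 144 mean [ 0.5302 -0.0056  0.0912] rect [527.9  -4.8] [53.9 24.1] 70.6 ztop [0.0917 0.0939]
   block 336 [529.3  -5.6] [60.5 61.5] 68.0
bar side 130 mean [ 0.5247 -0.0062  0.0901] rect [526.4  -5. ] [55.9 17.5] 69.5 ztop [0.0908 0.0926]
   block 348 [526.2  -5. ] [62.7 60.9] 68.9
square scene 201 mean [ 0.4606 -0.2646  0.0906] rect [ 457.7 -264.4] [37.5 35.5] 10.0 ztop [0.091 0.093]
   block 391 [ 459.3 -264.5] [64.3 61.7] 7.0
square side 254 mean [ 0.4552 -0.2655  0.09  ] rect [ 456.9 -264.5] [38.8 33.9] 8.7 ztop [0.0902 0.0919]
   block 528 [ 456.6 -264.5] [62.1 60.1] 9.3
round scene 107 mean [0.514  0.18   0.0917] rect [513.1 180.5] [31.3 32.5] 49.8 ztop [0.0923 0.0942]
   block 288 [512.1 180.7] [59.7 64.9] 56.0
round side 100 mean [0.5073 0.1799 0.0904] rect [509.1 182.1] [35.3 30.7] 46.3 ztop [0.0909 0.0927]
   block 288 [509.4 180.9] [62.1 60.5] 58.0
[[ 0.    -0.347 -0.938]
 [ 0.    -0.938  0.347]
 [-1.    -0.     0.   ]]
```

The dark jacks are at scene pixels bar (258,246), square (143,267) and round (314,215). The look-alikes are purple (134,227), purple (283,172), red (320,160) and green (389,173), and all of them stand off the bed. Bar target is (0.5275, -0.005), with its long axis at about 70°, which the tool y already matches.

```bash
python3 -m creep '[[0,0,0,0,3.5,-3.5,0],[0,0,0,0,3.5,-3.5,0],[0,0,0,0,3.5,-3.5,0],[0,0,0,0,3.5,-3.5,0],[0,0,0,0,3.5,-3.5,0],[0,0,0,0,3.5,-3.5,0],[0,0,0,0,3.5,-3.5,0]]' 20; python3 -m creep '[[0,0,0,0,3.5,-3.5,0],[0,0,0,0,3.5,-3.5,0],[0,0,0,0,3.5,-3.5,0],[0,0,0,0,3.5,-3.5,0],[0,0,0,0,3.5,-3.5,0],[0,0,0,0,3.5,-3.5,0],[0,0,0,0,0,0,0],[0,0,0,0,0,0,0]]'
cat > st.py <<'E'
from h import *
import sys
from scipy.spatial.transform import Rotation as R
s=r.get_state(); M=R.from_euler("xyz",s["eef_rot"],degrees=True).as_matrix()
t=np.array([float(a) for a in sys.argv[1:4]])
print(s["time_s"],"to go cm",(M.T@(t-s["tcp_pos"])*100).round(2),"F",s["contact_force"].round(2)); print(M.round(3))
E
python3 st.py .5275 -.005 .100
```

```text
time_s: 1.4
tcp_pos: [0.3796, 0.3162, 0.227]
eef_rot: [-104.1, 89.9, 55.6]
contact_force: [1.4, 0.7, -0.1]
gripper_width: 0.0371
time_s: 2.2
tcp_pos: [0.5033, 0.0468, 0.2265]
eef_rot: [7.0, 90.0, 166.5]
contact_force: [-0.9, 0.5, -0.1]
gripper_width: 0.0004
2.2 to go cm [12.65  4.01 -4.09] F [-0.89  0.54 -0.07]
[[-0.    -0.351 -0.937]
 [ 0.    -0.937  0.351]
 [-1.     0.     0.   ]]
```

```bash
python3 -m creep '[[0,0,0,2,2,-2,0],[0,0,0,3,2,-2.1,0],[0,0,0,4,0,0,0],[0,0,0,2,0,0,0],[0,0,0,0.6,0,0,0],[0,0,0,0,0,0,0]]' ; python3 st.py .5275 -.005 .100
python3 - <<'E'
from h import *
ims=[r.capture(c)[0] for c in ("scene","side","wrist")]
a=cv2.resize(ims[0][190:290,200:320],(400,333)); b=cv2.resize(ims[1][160:260,250:370],(400,333))
cv2.imwrite("pics/bar1.png",np.vstack([np.hstack([a,b]),cv2.resize(ims[2],(400,300)).repeat(1,0) if 0 else np.hstack([cv2.resize(ims[2],(355,266)),np.zeros((266,445,3),np.uint8)])]))
E
```

```text
time_s: 2.8
tcp_pos: [0.5274, -0.0025, 0.1104]
eef_rot: [49.6, 89.9, -150.6]
contact_force: [-0.6, 0.3, 0.6]
gripper_width: 0.0004
2.8 to go cm [ 1.04  0.23 -0.09] F [-0.61  0.25  0.57]
[[-0.001 -0.346 -0.938]
 [-0.001 -0.938  0.346]
 [-1.     0.001  0.001]]
```

View pics/bar1.png

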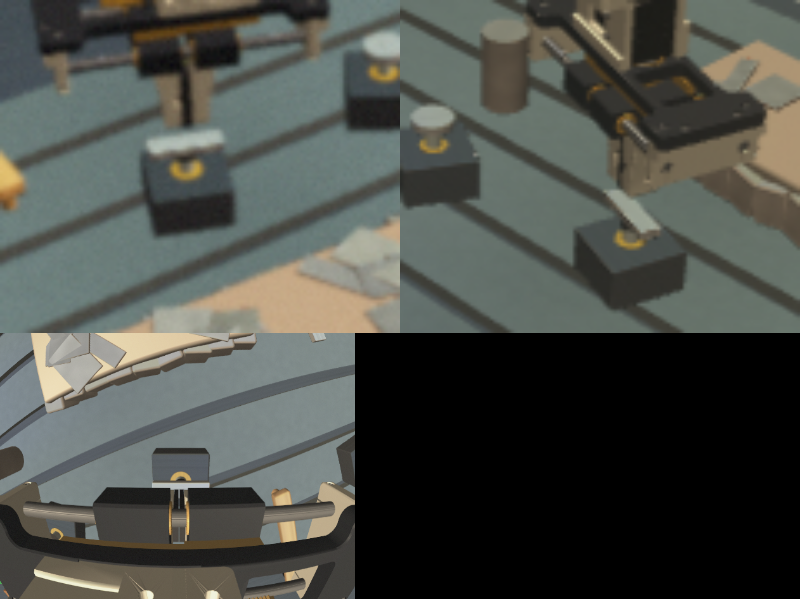

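The view shows the closed fingertips centred over and along the bar, with no contact yet. Next I lower them.

```bash
python3 -m creep '[[0,0,0,0.6,0.2,-0.1,0],[0,0,0,0.6,0,0,0],[0,0,0,0.2,0,0,0],[0,0,0,0.2,0,0,0],[0,0,0,0.2,0,0,0],[0,0,0,0.2,0,0,0]]' ; python3 -m creep '[[0,0,0,0.2,0,0,0],[0,0,0,0.2,0,0,0],[0,0,0,0.2,0,0,0],[0,0,0,0.2,0,0,0]]';  python3 -m creep '[[0,0,0,0.2,0,0,0],[0,0,0,0,0,0,0]]'; python3 st.py .5275 -.005 .0775
```

```text
time_s: 3.55
tcp_pos: [0.5279, -0.0058, 0.0905]
eef_rot: [100.8, 90.0, -99.6]
contact_force: [-0.5, -0.1, 3.0]
gripper_width: 0.0004
time_s: 3.95
tcp_pos: [0.5279, -0.0058, 0.0825]
eef_rot: [-174.3, 90.0, -14.6]
contact_force: [-0.2, -1.0, 3.3]
gripper_width: 0.0002
time_s: 4.15
tcp_pos: [0.528, -0.0058, 0.0803]
eef_rot: [87.1, 90.0, -113.2]
contact_force: [0.1, -1.2, 1.5]
gripper_width: 0.0006
4.15 to go cm [ 0.28 -0.06  0.07] F [ 0.13 -1.17  1.48]
[[-0.    -0.347 -0.938]
 [-0.    -0.938  0.347]
 [-1.     0.     0.   ]]
```

```bash
python3 -m creep '[[0,0,0,0.15,0,0,0],[0,0,0,0.1,0,0,0],[0,0,0,0,0,0,0]]' ; python3 -m creep '[[0,0,0,0.1,0,0,0],[0,0,0,0,0,0,0]]'
```

```text
time_s: 4.45
tcp_pos: [0.5279, -0.0058, 0.078]
eef_rot: [118.3, 90.0, -82.1]
contact_force: [-0.9, -0.6, 3.9]
gripper_width: 0.0001
time_s: 4.65
tcp_pos: [0.5279, -0.0058, 0.0772]
eef_rot: [160.6, 90.0, -39.7]
contact_force: [-1.2, -0.8, 5.9]
gripper_width: 0.0005
```

```bash
python3 -m creep '[[0,0,0,0.1,0,0,0],[0,0,0,0,0,0,0]]'
```

```text
time_s: 4.85
tcp_pos: [0.528, -0.0058, 0.0765]
eef_rot: [-176.5, 90.0, -16.8]
contact_force: [-2.0, -0.6, 7.5]
gripper_width: 0.0005
```

Force rose past sliding friction to 7.5 N at z≈0.0765, so the bar is at its stop. Now I lift and move to the square.

```bash
python3 -m creep '[[0,0,0,-0.5,0,0,0],[0,0,0,-2,0,0,0],[0,0,0,-2.5,0,0,0],[0,0,0,0,4,-0.4,0],[0,0,0,0,4,-0.4,0],[0,0,0,0,4,-0.4,0],[0,0,0,0,4,-0.4,0],[0,0,0,0,4,-0.4,0]]' ; python3 -m creep '[[0,0,0,0,4,-0.3,0],[0,0,0,1,2.7,0,0],[0,0,0,0,0,0,0]]'; python3 st.py .457 -.2645 .098;  python3 - <<'E'
from h import *
for c in ("scene","side"):
    im,d=r.capture(c); cv2.imwrite(f"pics/{c}1.png",im); v,u=np.mgrid[:420,:560].reshape(2,-1)
    W=world(c,(u,v),d); 
    W=W[np.hypot(*(W[:,:2]-(.5275,-.005)).T)<.045]; T=W[(W[:,2]>.0725)]
    q=cv2.minAreaRect((T[:,:2]*1000).astype(np.float32)); print(len(T),q, np.percentile(T[:,2],[10,50,90]))
E
```

```text
time_s: 5.65
tcp_pos: [0.4765, -0.2014, 0.1261]
eef_rot: [-102.7, 90.0, 57.0]
contact_force: [1.5, -0.8, 0.2]
gripper_width: 0.0001
time_s: 5.95
tcp_pos: [0.4546, -0.266, 0.1146]
eef_rot: [-2.6, 89.9, 156.9]
contact_force: [0.2, 0.1, -0.8]
gripper_width: 0.0002
5.95 to go cm [ 1.66 -0.23 -0.17] F [ 0.16  0.14 -0.84]
[[-0.002 -0.351 -0.936]
 [ 0.001 -0.936  0.351]
 [-1.    -0.     0.002]]
955 ((528.0341186523438, -17.529979705810547), (71.57474517822266, 58.56383514404297), 46.16093063354492) [0.07982082 0.50421099 0.53767006]
124 ((527.067138671875, -4.192750930786133), (57.22652816772461, 17.732128143310547), 68.15072631835938) [0.07502061 0.07791674 0.0797656 ]
```

```bash
python3 -m creep '[[0,0,0,0.8,-0.2,-0.1,0],[0,0,0,0.8,0,0,0],[0,0,0,0.2,0,0,0],[0,0,0,0.2,0,0,0],[0,0,0,0.2,0,0,0],[0,0,0,0.2,0,0,0],[0,0,0,0.2,0,0,0],[0,0,0,0.2,0,0,0]]' ; python3 -m creep '[[0,0,0,0.2,0,0,0],[0,0,0,0.2,0,0,0],[0,0,0,0.15,0,0,0]]';  python3 -m creep '[[0,0,0,0.1,0,0,0],[0,0,0,0,0,0,0]]'; python3 st.py .457 -.2645 .0775
```

```text
time_s: 6.85
tcp_pos: [0.4585, -0.2626, 0.0882]
eef_rot: [-161.7, 90.0, -2.0]
contact_force: [0.2, 2.0, 3.4]
gripper_width: 0.0006
time_s: 7.15
tcp_pos: [0.4585, -0.2626, 0.0825]
eef_rot: [-161.2, 90.0, -1.5]
contact_force: [0.7, 2.0, 2.8]
gripper_width: 0.0004
time_s: 7.35
tcp_pos: [0.4585, -0.2626, 0.0815]
eef_rot: [-174.6, 90.0, -14.9]
contact_force: [1.3, 1.1, 2.1]
gripper_width: 0.0004
7.35 to go cm [0.4  0.23 0.07] F [1.27 1.1  2.12]
[[ 0.    -0.347 -0.938]
 [-0.    -0.938  0.347]
 [-1.    -0.    -0.   ]]
```

```bash
python3 -m creep '[[0,0,0,0.2,0,0,0],[0,0,0,0.15,0,0,0],[0,0,0,0,0,0,0]]' ; python3 -m creep '[[0,0,0,0.1,0,0,0],[0,0,0,0,0,0,0]]'
```

```text
time_s: 7.65
tcp_pos: [0.4585, -0.2627, 0.078]
eef_rot: [160.2, 90.0, -40.1]
contact_force: [0.6, 1.8, 3.0]
gripper_width: 0.0004
time_s: 7.85
tcp_pos: [0.4585, -0.2627, 0.0773]
eef_rot: [165.3, 90.0, -35.0]
contact_force: [0.2, 2.8, 6.4]
gripper_width: 0.0005
```

```bash
python3 -m creep '[[0,0,0,0.05,0,0,0],[0,0,0,0,0,0,0]]'
```

```text
time_s: 8.05
tcp_pos: [0.4585, -0.2627, 0.0769]
eef_rot: [168.6, 90.0, -31.7]
contact_force: [-0.1, 2.4, 6.8]
gripper_width: 0.0007
```

```bash
python3 -m creep '[[0,0,0,-0.5,0,0,0],[0,0,0,-2,0,0,0],[0,0,0,-2.5,0,0,0],[0,0,0,0,-4,0.95,0],[0,0,0,0,-4,0.95,0],[0,0,0,0,-4,0.95,0],[0,0,0,0,-4,0.95,0],[0,0,0,0,-4,0.95,0]]' ; python3 -m creep '[[0,0,0,0,-4,0.95,0],[0,0,0,0,-4,0.95,0],[0,0,0,0,-4,0.95,0],[0,0,0,0,-4,0.95,0],[0,0,0,0,-4,0.95,0],[0,0,0,1,-3.4,1,0],[0,0,0,0,0,0,0],[0,0,0,0,0,0,0]]'; python3 st.py .511 .181 .098;  python3 - <<'E'
from h import *
for c in ("scene","side"):
    im,d=r.capture(c); cv2.imwrite(f"pics/{c}2.png",im); v,u=np.mgrid[:420,:560].reshape(2,-1)
    W0=world(c,(u,v),d)
    for p in ((.5275,-.005),(.457,-.2645)):
        W=W0[np.hypot(*(W0[:,:2]-p).T)<.045]; T=W[(W[:,2]>.0725)&(W[:,2]<.1)]
        q=cv2.minAreaRect((T[:,:2]*1000).astype(np.float32)); print(c,len(T),np.round(q[0]),np.round(q[1]), np.percentile(T[:,2],[50,90]).round(4))
a,b=cv2.imread("pics/scene2.png"),cv2.imread("pics/side2.png")
cv2.imwrite("pics/v2.png",np.hstack([cv2.resize(a[150:300,110:360],(400,240)),cv2.resize(b[150:330,200:430],(400,313))[:240]]) )
E
```

```text
time_s: 8.85
tcp_pos: [0.4827, -0.0572, 0.1266]
eef_rot: [35.9, 90.0, -164.4]
contact_force: [0.6, 0.4, 0.6]
gripper_width: 0.0005
time_s: 9.65
tcp_pos: [0.5099, 0.181, 0.1158]
eef_rot: [57.5, 89.9, -142.8]
contact_force: [-0.6, -0.5, 0.2]
gripper_width: 0.0004
9.65 to go cm [ 1.78 -0.04 -0.1 ] F [-0.57 -0.48  0.23]
[[-0.002 -0.346 -0.938]
 [-0.001 -0.938  0.346]
 [-1.     0.002  0.001]]
scene 144 [528.  -5.] [54. 23.] [0.0791 0.0815]
scene 193 [ 458. -265.] [39. 35.] [0.0791 0.0814]
side 122 [526.  -5.] [57. 18.] [0.078  0.0795]
side 257 [ 458. -264.] [37. 35.] [0.0782 0.0802]
```

View pics/v2.png

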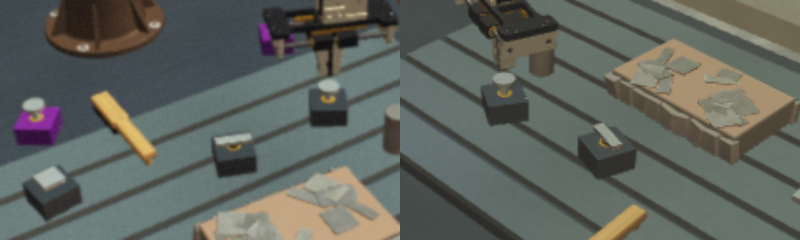

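Bar and square heads are down and unshifted, both at z≈0.079. The fingertips are over the dark round jack, so I press that now.

```bash
python3 -m creep '[[0,0,0,0.8,0,-0.1,0],[0,0,0,0.8,0,0,0],[0,0,0,0.2,0,0,0],[0,0,0,0.2,0,0,0],[0,0,0,0.2,0,0,0],[0,0,0,0.2,0,0,0],[0,0,0,0.2,0,0,0],[0,0,0,0.2,0,0,0]]' ; python3 -m creep '[[0,0,0,0.2,0,0,0],[0,0,0,0.2,0,0,0],[0,0,0,0.15,0,0,0],[0,0,0,0.1,0,0,0],[0,0,0,0,0,0,0]]'; python3 st.py .511 .181 .0768
```

```text
time_s: 10.55
tcp_pos: [0.5117, 0.1805, 0.0887]
eef_rot: [-157.0, 90.0, 2.7]
contact_force: [-0.4, -1.0, 3.5]
gripper_width: 0.0003
time_s: 11.05
tcp_pos: [0.5117, 0.1805, 0.082]
eef_rot: [176.2, 90.0, -24.1]
contact_force: [0.9, -0.3, 1.8]
gripper_width: 0.0007
11.05 to go cm [ 0.52 -0.02  0.08] F [ 0.87 -0.27  1.78]
[[ 0.    -0.347 -0.938]
 [-0.    -0.938  0.347]
 [-1.     0.    -0.   ]]
```

```bash
python3 -m creep '[[0,0,0,0.2,0,0,0],[0,0,0,0.2,0,0,0],[0,0,0,0,0,0,0]]' ; python3 -m creep '[[0,0,0,0.1,0,0,0],[0,0,0,0,0,0,0]]'
```

```text
time_s: 11.35
tcp_pos: [0.5117, 0.1805, 0.0779]
eef_rot: [174.0, 90.0, -26.4]
contact_force: [0.7, -0.5, 3.1]
gripper_width: 0.0007
time_s: 11.55
tcp_pos: [0.5117, 0.1805, 0.0772]
eef_rot: [-157.0, 90.0, 2.7]
contact_force: [-1.3, -0.3, 5.9]
gripper_width: 0.0005
```

```bash
python3 -m creep '[[0,0,0,0.05,0,0,0],[0,0,0,0,0,0,0]]'; python3 -m creep '[[0,0,0,-0.5,0,0,0],[0,0,0,-2,0,0,0],[0,0,0,-4,0,0,0],[0,0,0,-4,0,0,0],[0,0,0,-4,0,0,0],[0,0,0,0,0,0,0],[0,0,0,0,0,0,0]]';  python3 - <<'E'
from h import *
for c in ("scene","side"):
    im,d=r.capture(c); cv2.imwrite(f"pics/{c}3.png",im); v,u=np.mgrid[:420,:560].reshape(2,-1)
    W0=world(c,(u,v),d)
    for p in ((.5275,-.005),(.457,-.2645),(.511,.181)):
        W=W0[np.hypot(*(W0[:,:2]-p).T)<.045]; T=W[(W[:,2]>.0725)&(W[:,2]<.1)]
        q=cv2.minAreaRect((T[:,:2]*1000).astype(np.float32)); print(c,len(T),np.round(q[0]),np.round(q[1]), np.percentile(T[:,2],[50,90]).round(4))
a,b=cv2.imread("pics/scene3.png"),cv2.imread("pics/side3.png")
cv2.imwrite("pics/v3.png",np.hstack([cv2.resize(a[150:300,110:360],(400,240)),cv2.resize(b[150:330,200:430],(400,313))[:240]]) )
E
```

```text
time_s: 11.75
tcp_pos: [0.5117, 0.1805, 0.0769]
eef_rot: [-145.3, 90.0, 14.4]
contact_force: [-1.3, -1.2, 6.9]
gripper_width: 0.0001
time_s: 12.45
tcp_pos: [0.5116, 0.1809, 0.2224]
eef_rot: [-102.2, 89.9, 57.5]
contact_force: [0.8, -0.2, -1.4]
gripper_width: 0.0004
scene 146 [528.  -5.] [54. 21.] [0.0789 0.0816]
scene 194 [ 459. -264.] [39. 36.] [0.0793 0.0817]
scene 105 [513. 181.] [31. 33.] [0.0794 0.0814]
side 124 [527.  -5.] [56. 19.] [0.0778 0.0797]
side 252 [ 457. -265.] [36. 35.] [0.0781 0.0799]
side 94 [509. 181.] [31. 32.] [0.0777 0.0794]
```

View pics/v3.png

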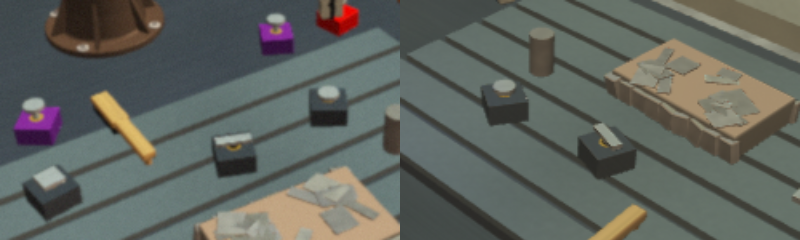

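All three heads are down, the jacks are unmoved and the tool is clear.

```bash
python3 -c "
from plant import r; print(r.close_job())"
```

```text
the job is handed in; nothing more can be done
None
```

All three jack heads are at their lower stops, pressed with closed fingertips in the order bar, square, round. I handed the job in at about 12.6 s.

- **Presses:** each head slid at about 3 N. At the stop the force rose to 7.5 N (bar), 6.8 N (square) and 6.9 N (round), with the fingertips at z about 0.077. The square was pressed about 2 mm off centre, which did no harm.
- **Last check:** both cameras put all three head tops at z about 0.078–0.079 (0.079 is the stop). Each jack is within about 1 mm of where it started, and the tool was clear, about 22 cm above the work surface.
- **Bystanders:** the slab, core and brush look untouched in the last picture. The chisel was not in that crop, but the arm never went near it. The coloured look-alikes were not touched.

No check failed. The two cameras disagreed by 1–4 mm, about what their calibration allows.

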